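# Stamp the blank soap box label and hold the stamp down

## Task

Pick up the spring-handled stamp by its grip, set it upright and square inside the empty printed frame on the label of the soap box that has not been stamped yet, and press the handle gently straight down until the die prints, without printing anywhere else and without pushing the boxes or other goods about. A light press is enough, but this ink needs time to take, so finish with the stamp still in the grip and lightly pressed on the label: do not lift it or let go.

Things in the scene. Friction and masses are not known exactly. Their poses are not given: they have to be found in the camera images.
- stamp: Pre-inked stamp, 0.13 kg, 92 mm tall, standing on its grey foot: an open rectangle 62 mm (own x) by 42 mm (y), 6 mm high. Over it a white hood 57 x 38 mm (18 to 57 mm up), topped by a ribbed grey grip 48 (x) by 28 (y) mm (57 to 92 mm up); both slide straight down on a spring. Origin: centre of the foot's underside, z up. The imprint is symmetric: either way round is right.
- stamp_grip (a point): Middle of the stamp's ribbed grey grip, 74 mm above the foot's underside at rest, 18 mm below the grip's top and 17 mm above the hood's shoulder; moves down with the handle. Axes as the stamp's: the grip is 28 mm thick along y.
- stamp_handle (a joint): How far the handle (hood and grip) is pressed down into the foot: 0 at rest, 0.009 m at its hard stop. The spring takes 2 N to start and 0.5 N more per mm; the die meets the surface under the foot at 0.006 m (5 N on the handle), and its foam backing then adds 2 N per mm, about 12.5 N at the stop. A light print takes 6 to 15 N in all.
- stamp_die: The printing die inside the foot's opening, 46 mm (x) by 18 mm (y), foam-backed, moved down by the handle. Origin: centre of its printing face, which is 6 mm above the foot's underside at rest; axes as the stamp's.
- box_blank: The soap box to be stamped: closed kraft card box 148 mm (own x) by 100 mm (y) by 38 mm high, about 0.3 kg, loose on the table, with a pale paper label on top: a printed sprig at its -x end and a thin dark printed frame, empty, in the rest. Origin: centre of the underside; z is up.
- frame_centre (a point): Centre of the empty printed frame on that box, on its top face (38 mm above the table), 24 mm from the box's centre along its +x. The frame is 72 mm (x) by 52 mm (y), 5 mm larger all round than the stamp's foot; axes as the box's.
- box_done: An identical soap box whose frame already holds a dark imprint (46 x 18 mm); either box may lie in either place. Leave it alone. Origin: centre of the underside.
- knob_stamp: A small round wooden stamp with a turned knob, 36 mm across, 66 mm tall, standing by: not the one to use. Origin: centre of the underside.
- candle_a: Amber candle jar with black lid, 64 mm across, 68 mm tall; leave alone. Origin: centre of the underside.
- candle_b: A second, identical candle jar; leave alone. Origin: centre of the underside.
- soap_on_dish: Soap bar on a wooden dish, 125 x 85 mm, 39 mm tall; leave alone. Origin: centre of the underside.
- cream_bottle: White hand cream bottle, 37 mm across, 94 mm tall; leave alone. Origin: centre of the underside.
Not all that is in view belongs to the job. Of the things that look like the stamp, the smallest one is meant. Leave any pink look-alike of the box_blank alone.

How it is judged:
On the way, in this order (a step that is already met when the one before it is completed fails the run):
1. the stamp is lifted clear of the table in the gripper (height (world z) of stamp above 0.045 m and contact force between the fingers and stamp above 1 N), for 0.1 s.
2. the stamp is in the frame and its die is pressed on the label (horizontal distance between stamp and frame_centre below 0.007 m and contact force between stamp_die and box_blank above 0.8 N), for 0.3 s.
At the end, for the whole second after the job is handed in: Stamp held in the fingers, flat on the blank label, foot within 7 mm and 6 degrees of the frame (either way round), upright within 3.4 degrees, die pressing 0.8 N or more, whole stamp under 18 N; boxes within 12 mm and other goods within 15 mm of their start (all of step 2 and z of stamp in the frame of frame_centre between -0.003 and 0.003 m and angle between the x axis of stamp and the x axis of frame_centre, either way round below 0.105 rad and angle between stamp's own z axis and vertical below 0.06 rad and contact force between stamp and box_blank below 18 N and contact force between the fingers and stamp above 1 N and distance of each of box_blank, box_done from where it was at the start of the episode below 0.012 m and angle between box_blank's own z axis and vertical below 0.05 rad and distance of each of knob_stamp, candle_a, candle_b, soap_on_dish, cream_bottle from where it was at the start of the episode below 0.015 m); the arm keeps its last pose, push and grip.
It fails at once if the die prints somewhere other than in the empty frame (contact force between stamp_die and anything else above 0.5 N and not (horizontal distance between stamp_die and frame_centre below 0.008 m and contact force between stamp_die and box_blank above 0.1 N)).
It fails at once if the stamp is rammed onto the box (over 25 N) (contact force between stamp and box_blank above 25 N).
It fails at once if the stamp is set on the box that is already stamped (contact force between stamp and box_done above 1 N).
It fails at once if goods are knocked away (distance of any of box_blank, box_done from where it was at the start of the episode above 0.03 m or distance of any of knob_stamp, candle_a, candle_b, soap_on_dish, cream_bottle from where it was at the start of the episode above 0.04 m).
It also fails if it takes over 35 s, if anything falls off the work surface, if the arm or the gripper's body presses on something with over 40 N, if the wrist force passes 120 N, or if a joint passes its speed limit or range.

## Robot

A 6-joint arm with a two-finger parallel gripper is mounted at the origin on the work surface. World frame = base frame: x ahead of the robot, y to its left, z up, the work surface at z = 0. Lengths are in m, angles in rad, forces in N, time in s.
With the tool pointing down it reaches from about 0.35 to 1 m from the base axis. Payload 7.1 kg.
Tool frame: the origin (TCP) lies midway between the tips of the shut fingers; the grasp point (between the pads) lies 19 mm behind it; y points along the fingers, z is the direction in which the jaws open and shut, and the axes are right-handed (so a half turn about y gives the same grasp; the last joint's range is limited). The gripper opens to 85 mm and grips with 20 to 120 N. Pads are 22 mm wide; open, the fingers measure 114 mm over their backs; the gripper's body (76 mm by 85 mm) begins 54 mm behind the grasp point. The pads swing forward as they close: fully open they stand 13 mm farther back than shut.
Start: joints at [-1.309, 0.423, 1.63, -0, 1.089, -0.019], TCP at [0.173, -0.6, 0.231] pointing down, gripper open.
Joint ranges: [-3, 3], [-0.9, 2.11], [0.09, 2.58], [-1.31, 4.45], [0.11, 2.69], [-2.54, 2.54]. Speed limits (rad/s): [2.39, 2.39, 3.01, 3.14, 3.14, 3.14].

## Interface

Orientations are given as a unit quaternion [x, y, z, w].
In Python, from workcell import telemetry, camera, r gives the robot as it stands.
- The arm moves only by the shell command python3 -m creep 'ROWS' [OPENING] [FORCE]. ROWS is JSON, a list of rows, each an object with "linear": the shift along the world's x, y, z normalised to -1 to 1, where 1 is 0.1 m, a list of three; "dr": the turn, a rotation vector about the world's x, y, z normalised to -1 to 1, where 1 is pi rad, a list of three. In form: [{"linear": [dx, dy, dz], "dr": [ax, ay, az]}, ...]. A call has 1 to 20 rows; each row is the pose to reach, as a shift and turn from the pose measured when the call began, turning the shorter way round; what a row does not reach only later rows make up. A row lasts 1/8 s, in which the tool goes at most 62.5 mm and 10.7 degrees, less where a joint would pass 70% of its speed; a pose out of reach is approached as far as the arm can. A call with a number of a shift or a turn outside -1 to 1 is refused whole. A call with a gripper value outside its range is refused whole. OPENING is the closure, from 0 (fully open) to 1 (shut), set as the call begins (- or left out, the last holds). The fingers move at their own pace and stop on an object; FORCE is the grip in N (left out, the last holds). Time passes only in rows, so rows that repeat a pose let the fingers close. It gives the time, the measured TCP pose, the force and the opening at its end, in the units of the state.
- telemetry.get_obs(): the state, without advancing time (a new reading comes with each control period).
- camera(name): name is "side" or "top"; returns a dict with "frame" (384x512x3 uint8, red, green, blue), "z_map" (384x512 float32, m along the optical axis (not along the pixel's ray), 0 where there is no reading), "intrinsics" (3x3 intrinsics, pixels), "pose" (4x4, takes a point from camera to world coordinates). Camera axes: x right, y down, z forward; pixel columns grow to the right and rows downward; lengths in m; the calibration is good to about 2 mm. A picture is of the moment at which its call begins.
- r.hand_in(): hands the job in, once; it reports no verdict.
The state is a dict: "clock": time; "joints": joint angles; "qd": joint speeds; "joint_torque": joint torques, N m; "position": TCP position; "eef_rot": TCP orientation; "ft_force": force on the tool from outside, world axes, zero at the start; "wrist_torque": the same for the moment, N m; "gripper_width": opening from 0.0 (shut) to 1.0 (fully open).
Only numpy, scipy, OpenCV 4.12 (cv2) and the standard library are available. Lean on these libraries where they do the work, as an engineer would, in place of code of your own. Each camera call takes 0.05 s, during which the arm holds its last target. There are 200 camera calls.

## Working session

There is one attempt and no reset: what is moved stays moved. The work goes in short steps, Python scripts to look and compute and a shell command to move; the robot and the scene stay as the last step left them, time stands still between calls to the robot, and variables do not carry over. Pictures are saved under pics/ and viewed, about 8 in all and at most 12, crops included, and the job is handed in when it is done.

```bash
mkdir -p pics; ls; cat > h.py <<'E'
import numpy as np, cv2
from workcell import telemetry, camera, r
def snap(n):
    c=camera(n); K=c["intrinsics"];z=c["z_map"];v,u=np.indices(z.shape)
    P=np.stack([(u-K[0,2])/K[0,0]*z,(v-K[1,2])/K[1,1]*z,z],-1)
    W=P@c["pose"][:3,:3].T+c["pose"][:3,3]; W[z==0]=np.nan
    return c,W
E
python3 - <<'E'
from h import *
for n in("top","side"):
    c,W=snap(n); np.savez(f"/tmp/{n}.npz",f=c["frame"],W=W)
    cv2.imwrite(f"pics/{n}1.png",cv2.resize(c["frame"][...,::-1],(768,576)))
    print(n,c["pose"].round(3).tolist(),c["intrinsics"][0,0])
print(telemetry.get_obs())
E
```

```text
pics
top [[-0.005, -0.999, 0.05, 0.443], [-1.0, 0.006, 0.023, -0.041], [-0.024, -0.05, -0.998, 1.06], [0.0, 0.0, 0.0, 1.0]] 350.7598813706426
side [[-0.978, -0.165, 0.129, 0.335], [-0.21, 0.736, -0.644, 0.809], [0.011, -0.657, -0.754, 1.048], [0.0, 0.0, 0.0, 1.0]] 427.2463518391539
{'clock': 0.1, 'joints': array([-1.30898562e+00,  4.23781056e-01,  1.63060542e+00, -4.04361361e-06,
        1.08858312e+00, -1.89958739e-02]), 'qd': array([ 0.00094024, -0.00187775, -0.00402657,  0.00107391,  0.00114644,
        0.00200295]), 'joint_torque': array([-1.76572635e-04, -5.58425295e+01, -2.82446015e+01, -7.39435563e-05,
        3.01137508e-03,  1.75852352e-05]), 'position': array([ 0.17310704, -0.60004304,  0.23061624]), 'eef_rot': array([-0.0990151 ,  0.70063142, -0.69966525,  0.09889467]), 'ft_force': array([0.24808086, 0.45987075, 0.17688898]), 'wrist_torque': array([ 0.01730848,  0.04626536, -0.00500277]), 'gripper_width': 1.0021993862053478}
```

View pics/top1.png

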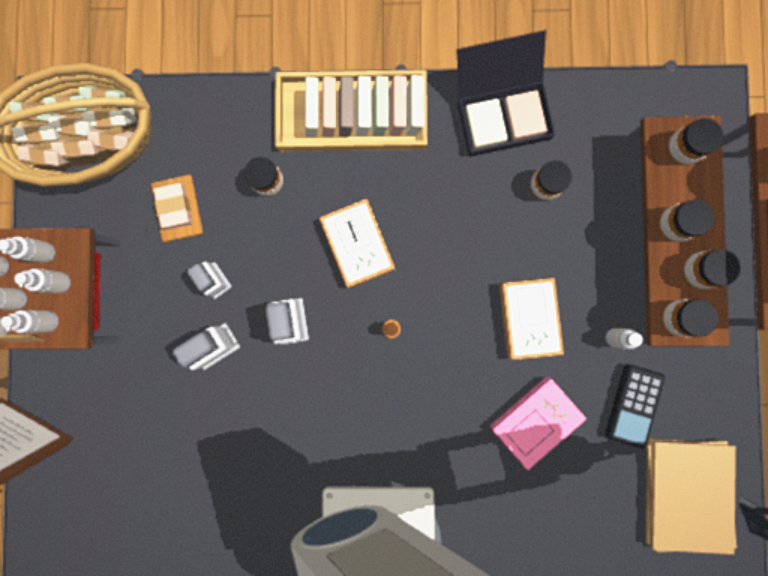

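View pics/side1.png

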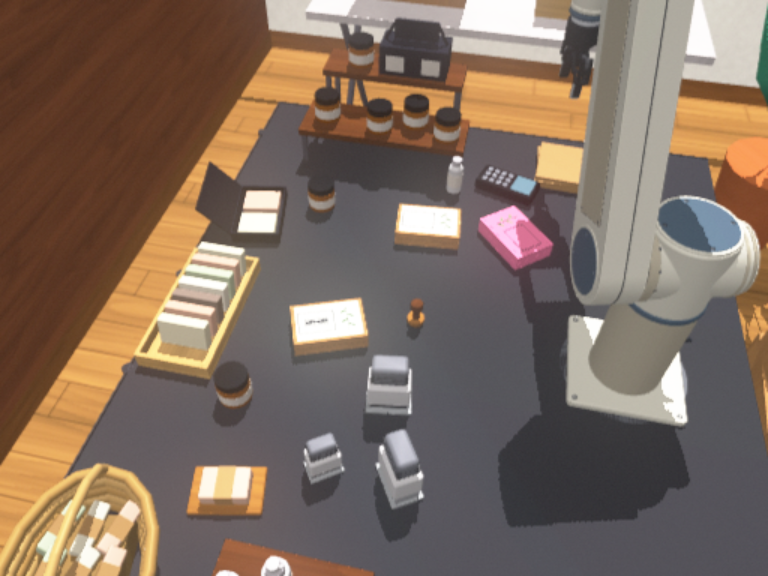

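Three look-alikes for the stamp in the top view (768 scale): (208,278) looks smallest, then (205,346) and (287,320). There are two white-labelled boxes: (357,242) has an imprint and (532,318) has an empty frame. The pink one at (538,423) is a decoy. Next I measure them.

```bash
python3 - <<'E'
from h import *
d=np.load("/tmp/top.npz");f=d["f"];W=d["W"];s=2/3
def rect(m,t):
    p=W[m][:,:2]; (c,sz,a)=cv2.minAreaRect((p*1000).astype(np.float32)); print(t,m.sum(),np.round(c,1),np.round(sz,1),round(a,1),"zmed",np.nanmedian(W[m][:,2]).round(4), "median",np.median(p,0).round(4))
for t,(u,v) in dict(A=(208,278),B=(205,346),C=(287,320)).items():
    u,v=int(u*s),int(v*s); m=np.zeros(W.shape[:2],bool); m[v-20:v+21,u-22:u+23]=1
    z=W[...,2]; mx=np.nanpercentile(z[m],98); print(t,"top",mx.round(4))
    rect(m&(z>mx-.008),t+" grip")
    rect(m&(z>.03),t+" all")
for t,(u,v) in dict(blank=(532,318),done=(357,242)).items():
    u,v=int(u*s),int(v*s); m=np.zeros(W.shape[:2],bool); m[v-40:v+41,u-32:u+33]=1
    rect(m&(W[...,2]>.031)&(W[...,2]<.045),t)
    print(W[v,u])
a=cv2.resize(f[155:255,105:215,::-1],None,fx=3.6,fy=3.6,interpolation=cv2.INTER_CUBIC)
b=cv2.resize(f[175:250,320:390,::-1],None,fx=4.8,fy=4.8,interpolation=cv2.INTER_CUBIC)
cv2.imwrite("pics/crop.png",np.hstack([a,b[:360]]))
E
```

```text
A top 0.0929
A grip 163 [520.5 330. ] [47.  27.6] 35.1 zmed 0.0913 median [0.5209 0.3289]
A all 350 [521.3 329.1] [55.9 36.4] 34.5 zmed 0.0819 median [0.52  0.323]
B top 0.1286
B grip 323 [388.8 327.8] [38.3 64.3] 32.5 zmed 0.1263 median [0.3895 0.3264]
B all 697 [389.2 326.9] [52.4 77. ] 31.7 zmed 0.1131 median [0.3896 0.3131]
C top 0.1285
C grip 322 [438.1 174.2] [64.1 37.8] 7.9 zmed 0.1261 median [0.437  0.1738]
C all 621 [438.1 173.2] [78.8 51.6] 8.4 zmed 0.1216 median [0.437  0.1632]
blank 1788 [ 418.2 -302.3] [193.  101.1] 5.8 zmed 0.0383 median [ 0.4398 -0.2993]
[ 0.4397684  -0.29658878  0.03799446]
done 1707 [590.4  39.1] [147.7  99.9] 21.7 zmed 0.0383 median [0.5904 0.0389]
[0.59111376 0.03905616 0.03658494]
```

View pics/crop.png

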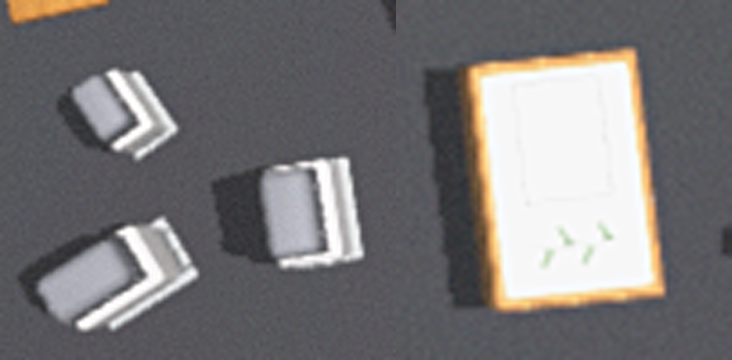

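The crop shows A is the smallest stamp, with its top at 92.9 mm and a 47 x 27.6 mm grip, which matches. The box at (532,318) has an empty frame, its sprig at the near end and +x pointing away from the robot. Next: a clean fit of the box and the tool's yaw.

```bash
python3 - <<'E'
from h import *
from scipy.spatial.transform import Rotation as R
d=np.load("/tmp/top.npz");f=d["f"];W=d["W"]
z=W[...,2]; m=((z>.034)&(z<.043)&(abs(W[...,0]-.44)<.1)&(abs(W[...,1]+.297)<.08)).astype(np.uint8)
m=cv2.morphologyEx(m,cv2.MORPH_OPEN,np.ones((3,3)))
n,l,st,ce=cv2.connectedComponentsWithStats(m); k=1+np.argmax(st[1:,4]); p=W[l==k][:,:2]
print(len(p),cv2.minAreaRect((p*1000).astype(np.float32)))
w=(f.min(2)>185)&(l==k); q=W[w][:,:2]; print("label",cv2.minAreaRect((q*1000).astype(np.float32)))
print("frame cand", w.sum())
o=telemetry.get_obs(); M=R.from_quat(o["eef_rot"]).as_matrix(); print(M.round(3)); print("z yaw",np.degrees(np.arctan2(M[1,2],M[0,2])))
for c in [(.44,.33)]: pass
E
```

```text
1711 ((440.514404296875, -299.8424987792969), (147.93850708007812, 100.6402587890625), 5.487400531768799)
label ((439.7164306640625, -299.1836242675781), (135.5050048828125, 89.77474975585938), 5.583837032318115)
frame cand 1421
[[-0.961 -0.     0.277]
 [-0.277  0.001 -0.961]
 [-0.    -1.    -0.001]]
z yaw -73.91085955409808
```

Box centre is (0.440, -0.2995) with yaw 5.5°, so frame_centre is about (0.464, -0.297). The stamp is at (0.521, 0.3295) with yaw 35°. I go above the stamp, turning +19°.

```bash
python3 -m creep '[{"linear":[1,1,0],"dr":[0,0,0]},{"linear":[1,1,0],"dr":[0,0,0]},{"linear":[1,1,0],"dr":[0,0,0]}]' 0
python3 -m creep '[{"linear":[1,1,0],"dr":[0,0,0]},{"linear":[1,1,0],"dr":[0,0,0]},{"linear":[1,1,0],"dr":[0,0,0]}]'
python3 -m creep '[{"linear":[1,1,0],"dr":[0,0,0.106]},{"linear":[1,1,0],"dr":[0,0,0.106]},{"linear":[1,1,0],"dr":[0,0,0.106]}]'
python3 -m creep '[{"linear":[0.4,1,0],"dr":[0,0,0]},{"linear":[0.4,1,0],"dr":[0,0,0]},{"linear":[0.4,1,0],"dr":[0,0,0]}]'
python3 -m creep '[{"linear":[0,1,0],"dr":[0,0,0]},{"linear":[0,1,0],"dr":[0,0,0]},{"linear":[0,1,0],"dr":[0,0,0]}]'
python3 -m creep '[{"linear":[0,1,0],"dr":[0,0,0]},{"linear":[0,1,0],"dr":[0,0,0]},{"linear":[0,1,0],"dr":[0,0,0]}]'
python3 -m creep '[{"linear":[0,1,0],"dr":[0,0,0]},{"linear":[0,1,0],"dr":[0,0,0]},{"linear":[0,1,0],"dr":[0,0,0]}]'
```

```text
clock: 0.48
position: [0.2747, -0.4974, 0.2302]
eef_rot: [-0.1, 0.701, -0.699, 0.1]
ft_force: [0.4, 0.2, -0.6]
gripper_width: 1.002
clock: 0.85
position: [0.3762, -0.3956, 0.2301]
eef_rot: [-0.101, 0.701, -0.699, 0.101]
ft_force: [0.8, 0.2, 0.5]
gripper_width: 0.999
clock: 1.23
position: [0.4778, -0.2944, 0.23]
eef_rot: [-0.217, 0.674, -0.672, 0.216]
ft_force: [-0.7, -0.0, 0.4]
gripper_width: 1.001
clock: 1.6
position: [0.5183, -0.1931, 0.2298]
eef_rot: [-0.217, 0.674, -0.672, 0.217]
ft_force: [0.2, -0.2, -0.3]
gripper_width: 0.998
clock: 1.98
position: [0.5179, -0.0929, 0.2298]
eef_rot: [-0.218, 0.674, -0.672, 0.217]
ft_force: [-0.3, -1.2, -0.1]
gripper_width: 1.001
clock: 2.35
position: [0.5181, 0.0069, 0.2297]
eef_rot: [-0.218, 0.674, -0.672, 0.217]
ft_force: [0.4, -0.8, 0.4]
gripper_width: 1.0
clock: 2.72
position: [0.5188, 0.1066, 0.2297]
eef_rot: [-0.218, 0.673, -0.672, 0.217]
ft_force: [0.2, -0.6, -0.0]
gripper_width: 1.002
```

```bash
python3 -m creep '[{"linear":[0,1,0],"dr":[0,0,0]},{"linear":[0,1,0],"dr":[0,0,0]},{"linear":[0,1,0],"dr":[0,0,0]}]'
python3 -m creep '[{"linear":[0,1,0],"dr":[0,0,0]},{"linear":[0,1,0],"dr":[0,0,0]},{"linear":[0,1,0],"dr":[0,0,0]}]'
python3 -m creep '[{"linear":[0.02,0.24,-0.8],"dr":[0,0,0]},{"linear":[0.02,0.24,-0.8],"dr":[0,0,0]},{"linear":[0.02,0.24,-0.8],"dr":[0,0,0]}]'
python3 - <<'E'
from h import *
from scipy.spatial.transform import Rotation as R
o=telemetry.get_obs(); M=R.from_quat(o["eef_rot"]).as_matrix(); print(o["position"],"z yaw",np.degrees(np.arctan2(M[1,2],M[0,2])),M[2].round(4))
cs=[]
for n in("top","side"):
    c,W=snap(n); T=np.linalg.inv(c["pose"]); K=c["intrinsics"]; f=c["frame"]
    p=K@(T@np.array([.521,.3295,.09,1]))[:3]; u,v=(p[:2]/p[2]).astype(int)
    g=f[max(v-50,0):v+50,max(u-50,0):u+50,::-1]; cs.append(cv2.resize(g,(390,390),interpolation=cv2.INTER_CUBIC))
cv2.imwrite("pics/above.png",np.hstack(cs))
E
```

```text
clock: 3.1
position: [0.5198, 0.2062, 0.2297]
eef_rot: [-0.218, 0.673, -0.672, 0.217]
ft_force: [0.4, -0.7, 0.0]
gripper_width: 1.002
clock: 3.48
position: [0.5208, 0.3056, 0.2294]
eef_rot: [-0.218, 0.673, -0.672, 0.218]
ft_force: [0.5, -0.1, -0.5]
gripper_width: 1.001
clock: 3.85
position: [0.5224, 0.3275, 0.148]
eef_rot: [0.219, -0.673, 0.673, -0.216]
ft_force: [0.1, -0.1, 0.4]
gripper_width: 0.997
[0.52241961 0.32751233 0.14801643] z yaw -54.137078346550744 [ 4.8e-03 -1.0e+00 -9.0e-04]
```

View pics/above.png

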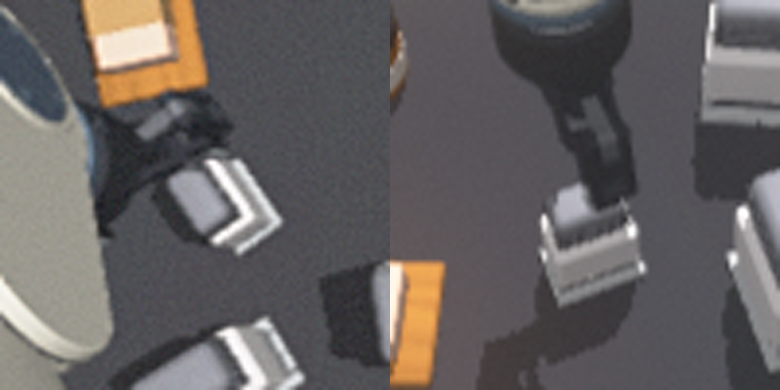

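The picture shows the jaws straddling the grip squarely (top crop about (200,195)). I descend, close at 60 N and lift.

```bash
python3 -m creep '[{"linear":[-0.014,0.02,-0.4],"dr":[0,0,-0.005]},{"linear":[-0.014,0.02,-0.87],"dr":[0,0,-0.005]},{"linear":[-0.014,0.02,-0.87],"dr":[0,0,-0.005]},{"linear":[-0.014,0.02,-0.87],"dr":[0,0,-0.005]}]'
python3 -m creep '[{"linear":[0,0,0],"dr":[0,0,0]},{"linear":[0,0,0],"dr":[0,0,0]},{"linear":[0,0,0],"dr":[0,0,0]},{"linear":[0,0,0],"dr":[0,0,0]},{"linear":[0,0,0],"dr":[0,0,0]},{"linear":[0,0,0],"dr":[0,0,0]},{"linear":[0,0,0],"dr":[0,0,0]},{"linear":[0,0,0],"dr":[0,0,0]}]' 1 60
python3 -m creep '[{"linear":[0,0,0.1],"dr":[0,0,0]},{"linear":[0,0,0.3],"dr":[0,0,0]},{"linear":[0,0,0.5],"dr":[0,0,0]},{"linear":[0,0,0.5],"dr":[0,0,0]}]'
python3 - <<'E'
from h import *
cs=[]
for n in("top","side"):
    c,W=snap(n); T=np.linalg.inv(c["pose"]); K=c["intrinsics"]; f=c["frame"]
    p=K@(T@np.array([.521,.3295,.1,1]))[:3]; u,v=(p[:2]/p[2]).astype(int)
    g=f[max(v-50,0):v+50,max(u-50,0):u+50,::-1]; cs.append(cv2.resize(g,(390,390),interpolation=cv2.INTER_CUBIC))
cv2.imwrite("pics/lift.png",np.hstack(cs))
E
```

```text
clock: 4.45
position: [0.5239, 0.3312, 0.066]
eef_rot: [-0.211, 0.675, -0.674, 0.213]
ft_force: [-0.0, 0.4, -0.4]
gripper_width: 1.002
clock: 5.45
position: [0.524, 0.3314, 0.066]
eef_rot: [-0.211, 0.675, -0.674, 0.214]
ft_force: [0.2, 2.5, 1.6]
gripper_width: 0.317
clock: 5.95
position: [0.5254, 0.3322, 0.1188]
eef_rot: [-0.21, 0.675, -0.674, 0.215]
ft_force: [-0.4, -0.7, -2.4]
gripper_width: 0.314
```

View pics/lift.png

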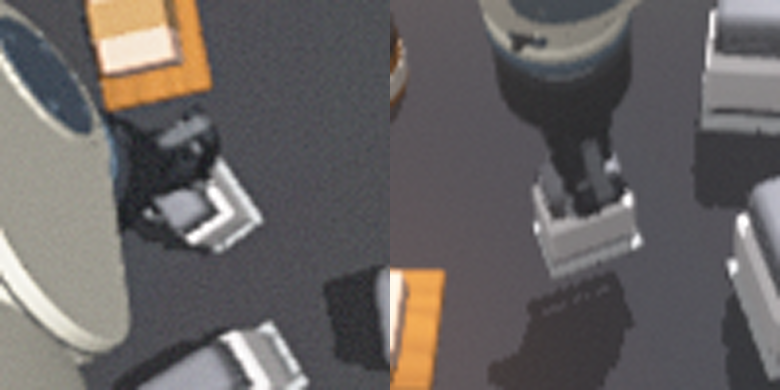

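The stamp is in the fingers and off the table: width 0.314 (about 27 mm) and the foot casts a shadow clear of it in both crops. I raise it and carry it over to the blank box, turning -29.3°.

```bash
python3 -m creep '[{"linear":[0,0,0.5],"dr":[0,0,0]},{"linear":[0,-0.4,1],"dr":[0,0,0]},{"linear":[0,-0.8,1],"dr":[0,0,0]},{"linear":[0,-0.8,1],"dr":[0,0,0]}]'
python3 -m creep '[{"linear":[-0.1,-0.5,0.1],"dr":[0,0,-0.05]},{"linear":[-0.2,-1,0.1],"dr":[0,0,-0.1]},{"linear":[-0.2,-1,0.1],"dr":[0,0,-0.163]},{"linear":[-0.2,-1,0.1],"dr":[0,0,-0.163]}]'
python3 -m creep '[{"linear":[-0.1,-0.5,0],"dr":[0,0,0]},{"linear":[-0.2,-1,0],"dr":[0,0,0]},{"linear":[-0.2,-1,0],"dr":[0,0,0]}]'
python3 -m creep '[{"linear":[-0.1,-0.5,0],"dr":[0,0,0]},{"linear":[-0.2,-1,0],"dr":[0,0,0]},{"linear":[-0.2,-1,0],"dr":[0,0,0]}]'
python3 -m creep '[{"linear":[0,-0.5,0],"dr":[0,0,0]},{"linear":[0,-1,0],"dr":[0,0,0]},{"linear":[0,-1,0],"dr":[0,0,0]}]'
python3 -m creep '[{"linear":[0,-0.5,0],"dr":[0,0,0]},{"linear":[0,-1,0],"dr":[0,0,0]},{"linear":[0,-1,0],"dr":[0,0,0]}]'
```

```text
clock: 6.55
position: [0.5236, 0.2491, 0.2166]
eef_rot: [-0.21, 0.675, -0.674, 0.213]
ft_force: [0.2, -0.0, -1.5]
gripper_width: 0.315
clock: 7.05
position: [0.5034, 0.1492, 0.2259]
eef_rot: [-0.033, 0.706, -0.706, 0.035]
ft_force: [0.8, -0.2, -2.0]
gripper_width: 0.316
clock: 7.42
position: [0.4827, 0.0477, 0.2253]
eef_rot: [-0.034, 0.706, -0.706, 0.035]
ft_force: [0.0, 1.3, -1.6]
gripper_width: 0.316
clock: 7.8
position: [0.4627, -0.0535, 0.225]
eef_rot: [-0.035, 0.706, -0.706, 0.035]
ft_force: [-0.5, 0.8, -1.4]
gripper_width: 0.317
clock: 8.18
position: [0.464, -0.1547, 0.2249]
eef_rot: [0.034, -0.706, 0.706, -0.035]
ft_force: [0.7, 1.0, -1.2]
gripper_width: 0.318
clock: 8.55
position: [0.4654, -0.2556, 0.2246]
eef_rot: [0.034, -0.706, 0.706, -0.035]
ft_force: [0.1, 1.4, -2.1]
gripper_width: 0.316
```

```bash
python3 -m creep '[{"linear":[-0.01,-0.41,-0.3],"dr":[0,0,0]},{"linear":[-0.01,-0.41,-0.6],"dr":[0,0,0]},{"linear":[-0.01,-0.41,-0.9],"dr":[0,0,0]},{"linear":[-0.01,-0.41,-0.9],"dr":[0,0,0]},{"linear":[-0.01,-0.41,-0.9],"dr":[0,0,0]}]'
cat > look.py <<'E'
from h import *
import sys
from scipy.spatial.transform import Rotation as R
o=telemetry.get_obs(); M=R.from_quat(o["eef_rot"]).as_matrix(); print(o["position"].round(4),"z yaw",np.degrees(np.arctan2(M[1,2],M[0,2])).round(2),M[2].round(4),"F",o["ft_force"].round(1),o["clock"])
cs=[]
for n in("top","side"):
    c,W=snap(n); np.savez(f"/tmp/{n}2.npz",f=c["frame"],W=W)
    T=np.linalg.inv(c["pose"]); K=c["intrinsics"]; f=c["frame"]
    p=K@(T@np.array([.455,-.297,.06,1]))[:3]; u,v=(p[:2]/p[2]).astype(int); print(n,u,v)
    g=f[max(v-45,0):v+45,max(u-45,0):u+45,::-1]; cs.append(cv2.resize(g,(390,390),interpolation=cv2.INTER_CUBIC))
cv2.imwrite(f"pics/{sys.argv[1]}.png",np.hstack(cs))
E
python3 look.py over
```

```text
clock: 9.18
position: [0.4655, -0.2956, 0.1354]
eef_rot: [0.035, -0.706, 0.706, -0.036]
ft_force: [1.0, -0.6, -1.2]
gripper_width: 0.318
[ 0.4655 -0.2956  0.1354] z yaw -84.24 [-2.3e-03 -1.0e+00  7.0e-04] F [ 1.  -0.6 -1.2] 9.175
top 356 206
side 281 141
```

View pics/over.png

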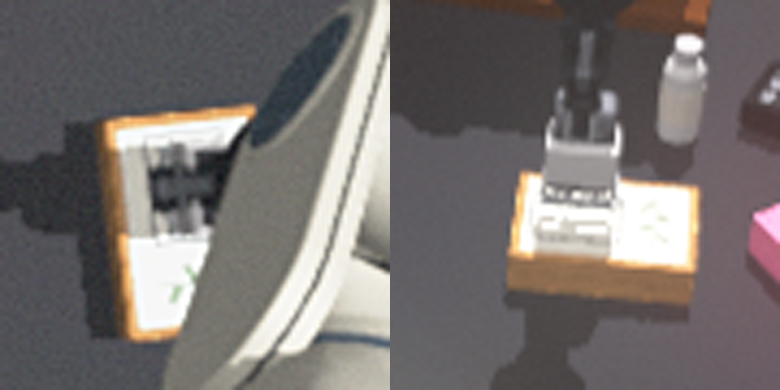

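Both views show the stamp over the frame area of the blank box, with the sprig beside it. Next I measure the stamp's pose in the hand from the side depth.

```bash
python3 - <<'E'
from h import *
d=np.load("/tmp/side2.npz");f=d["f"].astype(int);W=d["W"];x,y,z=np.moveaxis(W,-1,0)
near=(abs(x-.463)<.06)&(abs(y+.28)<.07)
light=f.min(2)>110
# hood front face
m=near&(z>.092)&(z<.121)&(y>-.295)&light
p=W[m];c=np.median(p,0);p=p[np.abs(p[:,1]-c[1])<.008]
u,s,vt=np.linalg.svd(p-p.mean(0));n=vt[2]*np.sign(vt[2,1]);print("hood face",len(p),p.mean(0).round(4),"normal",n.round(4),"yaw",np.degrees(np.arctan2(-n[0],n[1])).round(2),"rms",(s[2]/len(p)**.5).round(4))
for z0 in np.arange(.064,.128,.006):
    q=W[near&(z>z0)&(z<z0+.006)&(y>-.31)&light]
    if len(q)>4: print(z0.round(3),len(q),"x",np.percentile(q[:,0],[1,99]).round(4),"mid",(np.percentile(q[:,0],[1,99]).mean()).round(4),"ymax/med",np.percentile(q[:,1],[50,98]).round(4))
# box from side
b=(abs(x-.44)<.1)&(abs(y+.3)<.08)&(z>.033)&(z<.042)
print("box",cv2.minAreaRect((W[b][:,:2]*1000).astype(np.float32)))
# front edge of foot
E
```

```text
hood face 122 [ 0.4617 -0.276   0.1075] normal [-0.0831  0.9928  0.0862] yaw 4.79 rms 0.0027
0.064 13 x [0.4327 0.493 ] mid 0.4628 ymax/med [-0.2761 -0.2719]
0.07 45 x [0.4323 0.4914] mid 0.4619 ymax/med [-0.2773 -0.2693]
0.076 14 x [0.4349 0.4884] mid 0.4616 ymax/med [-0.2816 -0.2732]
0.082 6 x [0.4365 0.4794] mid 0.4579 ymax/med [-0.2784 -0.275 ]
0.088 16 x [0.4364 0.4891] mid 0.4627 ymax/med [-0.2765 -0.2718]
0.094 26 x [0.4368 0.4902] mid 0.4635 ymax/med [-0.2755 -0.2696]
0.1 21 x [0.4363 0.486 ] mid 0.4611 ymax/med [-0.2755 -0.2701]
0.106 23 x [0.4341 0.4828] mid 0.4584 ymax/med [-0.2758 -0.2729]
0.112 29 x [0.4352 0.4877] mid 0.4615 ymax/med [-0.2747 -0.2693]
0.118 46 x [0.4357 0.4923] mid 0.464 ymax/med [-0.2808 -0.2721]
0.124 24 x [0.4352 0.4868] mid 0.461 ymax/med [-0.2821 -0.2706]
box ((441.16668701171875, -297.2723083496094), (146.76588439941406, 104.9225845336914), 6.183907508850098)
```

Stamp centre is about (0.464, -0.295), upright, yaw 4.8–5.8°. Frame is (0.464–0.465, -0.295 to -0.297), yaw 5.5–6.2°, so they agree within 1–2 mm. I descend to near contact, then creep by force.

```bash
python3 -m creep '[{"linear":[0,-0.01,-0.12],"dr":[0,0,0.001]},{"linear":[0,-0.01,-0.24],"dr":[0,0,0.001]},{"linear":[0,-0.01,-0.27],"dr":[0,0,0.001]},{"linear":[0,-0.01,-0.27],"dr":[0,0,0.001]},{"linear":[0,-0.01,-0.27],"dr":[0,0,0.001]}]'
python3 look.py near
```

```text
clock: 9.9
position: [0.4657, -0.2975, 0.1092]
eef_rot: [0.035, -0.706, 0.707, -0.038]
ft_force: [-0.2, -0.4, -1.1]
gripper_width: 0.312
[ 0.4657 -0.2975  0.1092] z yaw -84.11 [-0.0037 -1.      0.0019] F [-0.2 -0.4 -1.1] 9.9
top 356 206
side 281 141
```

View pics/near.png

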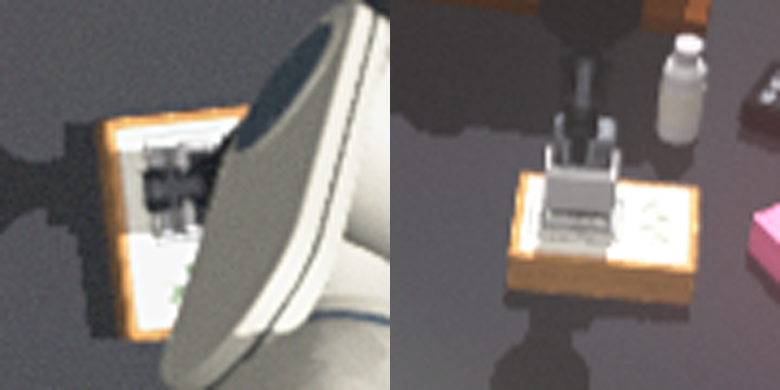

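```bash
python3 - <<'E'
from h import *
g=sum(camera("side")["frame"].astype(np.float32) for _ in range(6))/6
g=g[115:175,250:315,::-1]
g=cv2.resize(np.clip((g-90)*1.6,0,255).astype(np.uint8),None,fx=10,fy=10,interpolation=cv2.INTER_CUBIC)
cv2.imwrite("pics/zoom.png",g)
E
```

```text
(no output)
```

View pics/zoom.png

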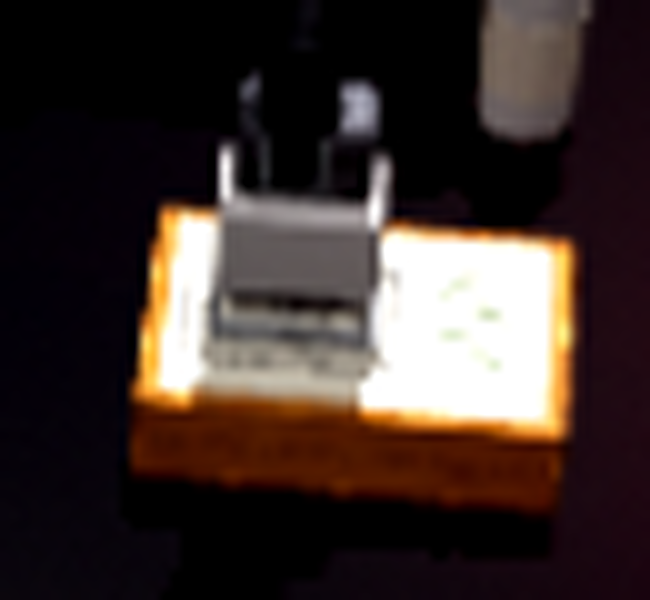

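The zoom shows the frame lines left (about 187,310) and right (about 388,300) of the foot (208–370). The foot sits inside the frame, about 1 mm toward -x, so I nudge +1 mm in x and creep down.

```bash
python3 -m creep '[{"linear":[0.01,0,-0.02],"dr":[0,0,0]},{"linear":[0.01,0,-0.04],"dr":[0,0,0]},{"linear":[0.01,0,-0.04],"dr":[0,0,0]}]'
python3 -m creep '[{"linear":[0,0,-0.015],"dr":[0,0,0]},{"linear":[0,0,-0.03],"dr":[0,0,0]},{"linear":[0,0,-0.03],"dr":[0,0,0]}]'
python3 -m creep '[{"linear":[0,0,-0.01],"dr":[0,0,0]},{"linear":[0,0,-0.02],"dr":[0,0,0]},{"linear":[0,0,-0.02],"dr":[0,0,0]}]'
```

```text
clock: 10.68
position: [0.4667, -0.2974, 0.105]
eef_rot: [0.035, -0.706, 0.707, -0.038]
ft_force: [-0.5, -0.1, -0.8]
gripper_width: 0.314
clock: 11.05
position: [0.4667, -0.2974, 0.1021]
eef_rot: [0.035, -0.706, 0.707, -0.038]
ft_force: [-1.6, 0.4, 2.9]
gripper_width: 0.316
clock: 11.42
position: [0.4667, -0.2974, 0.1001]
eef_rot: [0.035, -0.706, 0.707, -0.038]
ft_force: [0.1, 0.7, 4.0]
gripper_width: 0.315
```

```bash
python3 -m creep '[{"linear":[0,0,-0.01],"dr":[0,0,0]},{"linear":[0,0,-0.02],"dr":[0,0,0]},{"linear":[0,0,-0.02],"dr":[0,0,0]},{"linear":[0,0,-0.02],"dr":[0,0,0]}]'
python3 -m creep '[{"linear":[0,0,-0.01],"dr":[0,0,0]},{"linear":[0,0,-0.01],"dr":[0,0,0]},{"linear":[0,0,-0.01],"dr":[0,0,0]}]'
python3 - <<'E'
from h import *
F=[]
for _ in range(8): camera("side"); F.append(telemetry.get_obs()["ft_force"])
print(np.mean(F,0).round(2),np.std(F,0).round(2),telemetry.get_obs()["position"])
E
```

```text
clock: 11.92
position: [0.4668, -0.2974, 0.0982]
eef_rot: [0.035, -0.706, 0.707, -0.038]
ft_force: [-1.3, 1.3, 5.7]
gripper_width: 0.318
clock: 12.3
position: [0.4668, -0.2974, 0.0975]
eef_rot: [0.035, -0.706, 0.707, -0.038]
ft_force: [-1.6, 1.4, 8.2]
gripper_width: 0.316
[-2.02  1.53  7.5 ] [0.52 0.21 0.63] [ 0.46674364 -0.29736497  0.09752163]
```

```bash
python3 -m creep '[{"linear":[0.002,0,-0.004],"dr":[0,0,0]},{"linear":[0.002,0,-0.006],"dr":[0,0,0]},{"linear":[0.002,0,-0.006],"dr":[0,0,0]},{"linear":[0.002,0,-0.006],"dr":[0,0,0]}]'
python3 - <<'E'
from h import *
F=[];G=[]
for _ in range(8):
    c,W=snap("side"); F.append(telemetry.get_obs()["ft_force"]); G.append(c["frame"].astype(np.float32))
g=np.mean(G,0)[115:175,250:315,::-1]
cv2.imwrite("pics/press.png",cv2.resize(np.clip((g-90)*1.6,0,255).astype(np.uint8),None,fx=10,fy=10,interpolation=cv2.INTER_CUBIC))
print(np.mean(F,0).round(2),np.std(F,0).round(2),telemetry.get_obs()["position"])
x,y,z=np.moveaxis(W,-1,0)
b=(abs(x-.44)<.1)&(abs(y+.3)<.08)&(z>.033)&(z<.042)
print("box",cv2.minAreaRect((W[b][:,:2]*1000).astype(np.float32)))
f=c["frame"].astype(int);near=(abs(x-.463)<.06)&(abs(y+.28)<.07)&(f.min(2)>100)
for a,e in((.05,.062),(.062,.075),(.075,.088)):
    q=W[near&(z>a)&(z<e)&(y>-.295)]; print(a,len(q),np.percentile(q[:,0],[1,99]).round(4),np.percentile(q[:,0],[1,99]).mean().round(4),np.median(q[:,1]).round(4))
c,W=snap("top");z=W[...,2];f=c["frame"]
m=((z>.034)&(z<.043)&(abs(W[...,0]-.44)<.1)&(abs(W[...,1]+.297)<.08));p=W[m]
print("box left edge top cam", np.percentile(p[:,1],99.5), len(p))
d=np.load("/tmp/top.npz");W=d["W"];z=W[...,2];m=((z>.034)&(z<.043)&(abs(W[...,0]-.44)<.1)&(abs(W[...,1]+.297)<.08));print(np.percentile(W[m][:,1],99.5))
E
```

```text
clock: 13.2
position: [0.4668, -0.2974, 0.0973]
eef_rot: [0.035, -0.706, 0.707, -0.038]
ft_force: [-2.2, 1.1, 8.8]
gripper_width: 0.317
[-2.8   1.51  8.51] [0.34 0.67 0.38] [ 0.46681542 -0.29737839  0.09728641]
box ((441.23828125, -295.99755859375), (146.91754150390625, 106.7552490234375), 6.444906234741211)
0.05 41 [0.4365 0.4881] 0.4623 -0.2769
0.062 49 [0.435 0.489] 0.462 -0.277
0.075 74 [0.4359 0.4922] 0.464 -0.2796
box left edge top cam -0.24576870530908243 641
-0.2460605631949044
```

View pics/press.png

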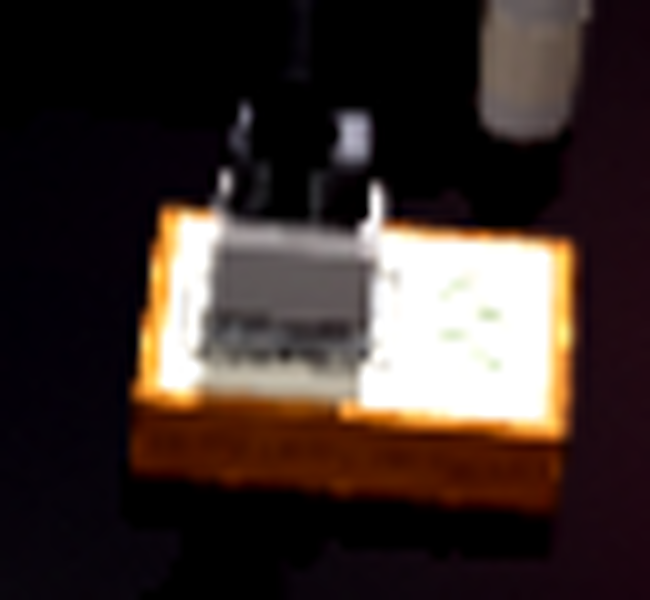

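With the stamp pressed, the foot spans 203–367 and the frame lines are at 183 and 388, so the gaps are equal and it is centred. The force on the box is about 9.8 N (8.5 N plus the stamp's weight) and steady. The box edge is unmoved (-0.2458 against -0.2461). Handing in.

```bash
python3 -c "
from h import *
print(r.hand_in()); o=telemetry.get_obs(); print(o['clock'],o['ft_force'],o['position'])"
```

```text
the job is handed in; nothing more can be done
None
the job is handed in; nothing more can be done
```

I gripped the smallest stamp by its ribbed grip and carried it to the box with the empty frame. I pressed it straight down there and handed the job in at about 13.7 s with the stamp still held and pressed. The hand-in gave no verdict, so I can't confirm the result beyond these last checks:

- **Position:** the foot sits inside the frame with equal gaps left and right (about 20 px each). Front to back I only had depth, which put it within about 1–2 mm. The two cameras put the frame centre about 2.5 mm apart, so I aimed at or close to both estimates.
- **Angle:** the stamp's yaw is within about 1° of the box's, and the tool is upright to about 0.25°.
- **Force:** the wrist read 8.5 N steadily, so about 9.8 N on the box. From the spring data, that puts about 3 N on the die; I did not measure the die force directly.
- **Sideways push:** about 3 N remained at the wrist, and the stamp showed no slip.
- **Goods:** the blank box's edge moved less than 1 mm. I did not re-measure the other goods.

On the first descent the tool stopped about 5 mm high. The grip is therefore nearer the top of the handle than its middle, but it held.

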